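# Log a findings tin at the label scanner

### The job

Log the tin with the yellow lid at the label scanner: set it down gently, upright, in the middle of the scanner's round black pad with its striped label turned squarely to the scanner's window, and let go of it. Then press the orange trigger button on top of the scanner all the way down and release it. Leave the tin standing on the pad like that, and leave the other two tins where they are.

Things in the scene. Friction and masses are not known exactly. Their poses are not given: they have to be found in the camera images.
- tin_yellow_center (a point): Centre (half-way up, 50 mm over its foot) of the tin with the yellow lid: an upright loose closed aluminium cylinder 56 mm in diameter and 100 mm high; its yellow lid is the top 14 mm, 58 mm in diameter. Weighs about 0.25 kg. z points up the tin. A white label with black upright bars, 46 mm wide and 60 mm high, is on its -y side; a black stripe on top of the lid runs from the centre to the rim on the same -y side, so it points to the label.
- tin_yellow_label (a point): Middle of the label of the yellow-lidded tin, on its side wall, 43 mm over its foot and 28 mm from its axis, on the tin's -y side.
- tin_blue_center (a point): Centre of the tin with the blue lid (half-way up, 50 mm over its foot): same make and size as the yellow-lidded tin. A bystander, loose.
- tin_green_center (a point): Centre of the tin with the green lid (half-way up, 50 mm over its foot): same make and size as the yellow-lidded tin. A bystander, loose.
- scanner: The label scanner, fixed to the table. Origin at the middle of its underside, z up. A grey base plate 110 x 190 x 10 mm (x, y, z); on its +y end a round black pad, on its -y end a white upright head 90 x 60 mm, whose top is 95 mm over the table. The window is in the head's +y face and looks along +y over the pad, so the label faces it squarely when the tin's axes are turned the same way as the scanner's.
- pad (a point): Centre of the top of the scanner's round black pad, 84 mm in diameter with a thin white circle 66 mm in diameter; 12 mm over the table, and 75 mm from the window's face.
- window (a point): Middle of the scanner's dark window, 68 x 52 mm, with a red line across; 58 mm over the table.
- trigger_top (a point): Middle of the top of the orange round push button (34 mm in diameter) on top of the scanner's head. It is pressed straight down.
- trigger (a joint): Travel of the trigger button in m: 0 up, 0.006 fully down. A spring pushes it back up; about 5 N takes it fully down.

How it is judged:
On the way, in this order (a step that is already met when the one before it is completed fails the run):
1. the yellow-lidded tin stands upright on the pad, its axis within 12 mm of the pad's centre, its label facing the window within 0.22 rad (12.6 degrees), let go and still (horizontal distance between tin_yellow_center and pad below 0.012 m and z of tin_yellow_center in the frame of pad between 0.045 and 0.055 m and angle between tin_yellow_center's own z axis and vertical below 0.08 rad and angle between the y axis of tin_yellow_center and the y axis of scanner, either way round below 0.22 rad and horizontal distance between tin_yellow_label and window below 0.07 m and contact force between tin_yellow and the arm below 0.3 N and contact force between tin_yellow and the fingers below 0.3 N and linear speed of tin_yellow below 0.02 m/s and angular speed of tin_yellow below 0.1 rad/s), for 0.2 s.
2. with the tin standing like that, the trigger button is pressed more than 4 mm down (horizontal distance between tin_yellow_center and pad below 0.012 m and z of tin_yellow_center in the frame of pad between 0.045 and 0.055 m and angle between tin_yellow_center's own z axis and vertical below 0.08 rad and angle between the y axis of tin_yellow_center and the y axis of scanner, either way round below 0.22 rad and horizontal distance between tin_yellow_label and window below 0.07 m and value of joint trigger above 0.004 m), for 0.05 s.
At the end, for the whole second after the job is handed in: The yellow-lidded tin stands upright (0.08 rad), still and released on the pad, its axis within 12 mm of the pad's centre, label facing the window within 0.22 rad; the trigger, pressed after that, is up again (under 2 mm); the other two tins are within 20 mm of where they stood (all of step 1 and value of joint trigger below 0.002 m and distance of each of tin_blue_center, tin_green_center from where it was at the start of the episode below 0.02 m); the robot touches nothing.
It fails at once if the blue-lidded tin is shifted by more than 20 mm (distance of tin_blue_center from where it was at the start of the episode above 0.02 m).
It fails at once if the green-lidded tin is shifted by more than 20 mm (distance of tin_green_center from where it was at the start of the episode above 0.02 m).
It fails at once if the yellow-lidded tin is banged or jammed onto the scanner (more than 45 N between them) (contact force between tin_yellow and scanner above 45 N).
It fails at once if the yellow-lidded tin is let fall (faster than 0.5 m/s with nothing holding it, a drop of over 13 mm) (linear speed of tin_yellow above 0.5 m/s and contact force between tin_yellow and anything else below 0.05 N).
It also fails if it takes over 48 s, if anything falls off the work surface, if the arm or the gripper's body presses on something with over 40 N, if the wrist force passes 120 N, or if a joint passes its speed limit or range.

### The arm

A 7-joint arm with a two-finger parallel gripper is mounted at the origin on the work surface; the furniture and walls round the work are solid. World frame = base frame: x ahead of the robot, y to its left, z up, the work surface at z = 0. Lengths are in m, angles in rad, forces in N, time in s.
With the tool pointing down it reaches from about 0.4 to 0.875 m from the base axis. Payload 6.5 kg.
Tool frame: the origin (TCP) lies at the very end of the fingers, on their centre line; the grasp point (between the pads) lies 19 mm behind it; z points along the fingers, y is the line along which they close (so a half turn about z gives the same grasp; the last joint's range is limited). The gripper opens to 85 mm and grips with 20 to 120 N. Pads are 22 mm wide; open, the fingers measure 114 mm over their backs; the gripper's body (76 mm by 85 mm) begins 54 mm behind the grasp point. The pads swing forward as they close: fully open they stand 13 mm farther back than shut.
Start: joints at [1.115, 0.536, -0.004, 1.538, 0.003, 1.067, -0.071], TCP at [0.247, -0.601, 0.231] pointing down, gripper open.
Joint ranges: [-2.7, 2.7], [-0.37, 2.16], [-1.27, 1.26], [0.24, 2.4], [-1.31, 4.45], [0.19, 1.91], [-2.76, 2.76]. Speed limits (rad/s): [2.39, 2.39, 3.14, 3.14, 3.14, 3.14, 3.14].

### API

Orientations are given as a 3x3 rotation matrix whose columns are the frame's x, y, z axes.
In Python, from cell import read_state, eyes, sign_off gives the robot as it stands.
- The arm moves only by the tool drive_tool, never from a script. Its argument "moves" is a list that holds one entry, the list of rows, each a list of 7 numbers: the closure in counts, from 0 (fully open) to 255 (shut), then the shift along the tool's x, y, z in m, then the turn, a rotation vector about the tool's x, y, z in degrees. In form: [[[hand, x, y, z, rx, ry, rz], ...]]. A call has exactly 10 rows; each row shifts and turns the commanded pose from where the row before left it, along the tool's axes as they then stand; what a row does not reach is not made up. A row lasts 1/12 s, in which the tool goes at most 41.7 mm and 7.16 degrees, less where a joint would pass 70% of its speed; a pose out of reach is approached as far as the arm can. A call with a gripper value outside its range is refused whole. The fingers move at their own pace and stop on an object; "newtons" is the grip in N (left out, the last holds). Time passes only in rows, so rows that do not move let the fingers close, or fill a call up. It gives the time, the measured TCP pose, the force, the opening and the grip force at its end, in the units of the state.
- read_state(): the state, without advancing time (a new reading comes with each control period).
- eyes.read_camera(name): name is "scene" or "top"; returns (picture, depth): 400x640x3 uint8, blue, green, red; 400x640 float32, m along the optical axis (not along the pixel's ray), 0 where there is no reading.
- eyes.camera_params(name): a dict with "fovy" (degrees; the focal length in pixels is half the picture's height over the tangent of half this angle, whatever the lens; pixels are square), "cx", "cy" (the principal point, pixels), "rvec" (rotation vector, rad) and "tvec" (3), from world to camera coordinates, as OpenCV has them. Camera axes: x right, y down, z forward; pixel columns grow to the right and rows downward; lengths in m; the calibration is good to about 2 mm. A picture is of the moment at which its call begins. camera_params takes no time and is no camera call.
- sign_off(): hands the job in; it is judged then, once.
The state is a dict: "time_s": time; "joints": joint angles; "joint_velocities": joint speeds; "tau": joint torques, N m; "eef_pos": TCP position; "tcp_rot": TCP orientation; "contact_force": force on the tool from outside, world axes, zero at the start; "moment": the same for the moment, N m; "gripper_width": opening from 0.0 (shut) to 1.0 (fully open); "finger_force": force on a finger pad.
Only numpy, scipy, OpenCV 4.12 (cv2) and the standard library are available. Lean on these libraries where they do the work, as an engineer would, in place of code of your own. Each camera call takes 0.05 s, during which the arm holds its last target. There are 200 camera calls.

## Working session

There is one attempt and no reset: what is moved stays moved. The work goes in short steps, Python scripts to look and compute and a tool call to move; the robot and the scene stay as the last step left them, time stands still between calls to the robot, and variables do not carry over. Pictures are saved under pics/ and viewed, at most 10 in all, crops included, and the job is handed in when it is done.

Besides the shell and the picture viewer there is one more tool, called after "Request:" in YAML: its name, and indented under it one key for each argument. drive_tool: Moves the arm, as the interface text tells. Its arguments: {"type":"object","properties":{"moves":{"type":"array"},"newtons":{"type":"number"}},"required":["moves"]}

```bash
mkdir -p pics; cat > h.py <<'E'
import cv2, numpy as np
from cell import read_state, eyes, sign_off
def cam(n):
    im,d=eyes.read_camera(n); p=eyes.camera_params(n)
    R=cv2.Rodrigues(np.array(p["rvec"],float))[0]; t=np.array(p["tvec"],float)
    f=200/np.tan(np.radians(p["fovy"])/2)
    v,u=np.mgrid[0:400,0:640]
    c=np.dstack([(u-p["cx"])/f*d,(v-p["cy"])/f*d,d])
    W=(c-t)@R
    W[d==0]=np.nan
    return im,d,W,(R,t,f,p)
E
python3 - <<'E'
from h import *
for n in("scene","top"):
    im,d,W,k=cam(n); cv2.imwrite(f"pics/{n}0.png",im); np.savez(f"/tmp/{n}0.npz",im=im,d=d,W=W)
    print(n,k[3],-k[0].T@k[1])
print(read_state())
E
```

```text
scene {'fovy': 55.51124581584956, 'cx': 320.72713079932356, 'cy': 204.70443169065214, 'rvec': array([ 1.10820865, -2.44256893,  0.95037575]), 'tvec': array([0.22989721, 0.36242032, 0.75417715])} [-0.02733358  0.33431168  0.80029555]
top {'fovy': 54.108155630153895, 'cx': 320.66975910510394, 'cy': 198.33631823024095, 'rvec': array([ 2.17154572, -2.1400507 ,  0.11188027]), 'tvec': array([-0.09208077,  0.49717566,  1.01935299])} [ 0.37732026 -0.09856329  1.0689517 ]
{'time_s': 0.1, 'joints': array([ 1.11476576,  0.53711837, -0.00442188,  1.53878525,  0.00260104,
        1.06730948, -0.07119859]), 'joint_velocities': array([-8.84532279e-04, -2.32455835e-03, -1.27365715e-03, -2.62008516e-03,
       -1.77759269e-04, -4.63155805e-04,  7.06156208e-06]), 'tau': array([ 2.01005438e-03, -5.84572864e+01,  1.05183531e+00, -2.59779257e+01,
        1.26896854e-02,  4.59900402e-03,  2.58874002e-05]), 'eef_pos': array([ 0.24677554, -0.60070397,  0.23047848]), 'tcp_rot': array([[ 9.24950892e-01,  3.80085928e-01, -7.30730071e-04],
       [ 3.80086609e-01, -9.24949780e-01,  1.43999394e-03],
       [-1.28567187e-04, -1.60966439e-03, -9.99998696e-01]]), 'contact_force': array([-0.71901898,  0.19992363, -0.91651983]), 'moment': array([ 0.01192028, -0.02008974, -0.03606617]), 'finger_force': 0.0, 'gripper_width': 0.9977474800207622}
```

View pics/scene0.png

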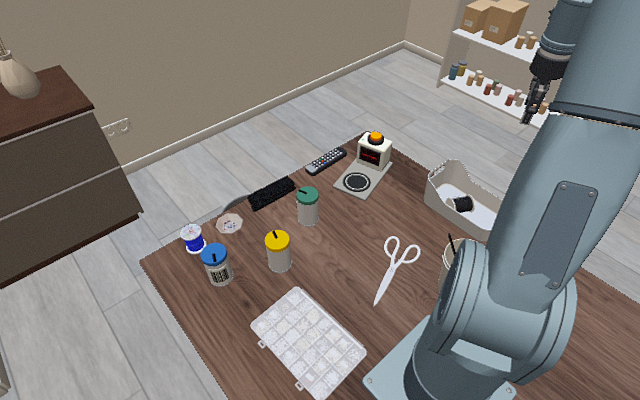

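View pics/top0.png

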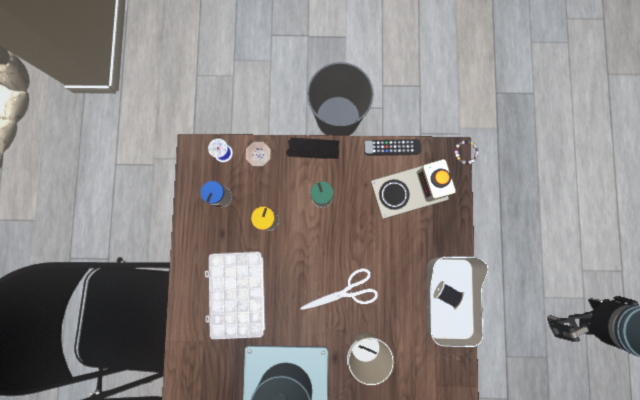

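The scene picture shows the yellow lid at (278,240), green at (308,195), blue at (214,255), and the scanner pad at (357,182) with its button at (376,138). In the top picture, yellow is at (263,218) with its stripe pointing up, the pad is at (394,194) and the button at (442,178).

```bash
cat >> h.py <<'E'
def ray(k,u,v,z):
    R,t,f,p=k; c=-R.T@t; r=R.T@np.array([(u-p["cx"])/f,(v-p["cy"])/f,1]); return c+r*(z-c[2])/r[2]
HS={"yellow":(22,32,.1),"green":(70,95,.1),"blue":(100,115,.1),"orange":(8,21,.106)}
def blobs(im,W,k,zoff=0):
    h=cv2.cvtColor(im,cv2.COLOR_BGR2HSV); out={}
    for n,(a,b,z) in HS.items():
        m=cv2.inRange(h,(a,110,50),(b,255,255)); m[(np.nan_to_num(W[...,2])<z-.035)|(np.nan_to_num(W[...,2])>z+.03)]=0
        N,L,S,C=cv2.connectedComponentsWithStats(m)
        if N<2: continue
        i=1+S[1:,4].argmax(); mm=L==i; P=W[mm]; zt=np.nanpercentile(P[:,2],75)
        T=mm&(abs(W[...,2]-zt)<.006); cs=cv2.findContours(cv2.morphologyEx(T.astype(np.uint8),cv2.MORPH_CLOSE,np.ones((5,5))),0,1)[0]
        c=max(cs,key=cv2.contourArea).reshape(-1,2); w=np.array([ray(k,u,v,zt)[:2] for u,v in c]).astype(np.float32)
        out[n]=(cv2.minEnclosingCircle(w),zt,S[i,4],C[i])
    return out
E
python3 - <<'E'
from h import *
for n in("scene","top"):
    im,d,W,k=cam(n)
    for a,b in blobs(im,W,k).items(): print(n,a,b)
    g=cv2.cvtColor(im,cv2.COLOR_BGR2GRAY)
    # lid stripe
    h=cv2.cvtColor(im,cv2.COLOR_BGR2HSV)
    B=blobs(im,W,k)["yellow"]; c=np.array(B[0][0])
    X=np.array([[ray(k,u,v,.1)[:2] for u in range(640)] for v in range(400)])
    s=(np.hypot(*(X-c).transpose(2,0,1))<.024)&(g<90)
    o=(X[s]-c).mean(0); print("stripe n",s.sum(),"dir deg",np.degrees(np.arctan2(o[1],o[0])),np.hypot(*o))
    # scanner base/pad
    Xp=np.array([[ray(k,u,v,.012)[:2] for u in range(640)] for v in range(400)])
    u0,v0={"top":(394,194),"scene":(357,182)}[n]; c=Xp[v0,u0]
    m=((np.hypot(*(Xp-c).transpose(2,0,1))<.052)&(g<90)).astype(np.uint8)
    L=cv2.findContours(m,0,1)[0]; q=max(L,key=cv2.contourArea).reshape(-1,2)
    w=Xp[q[:,1],q[:,0]].astype(np.float32); print("pad",cv2.minEnclosingCircle(w),cv2.fitEllipse(w),w.mean(0))
    if n=="top":
        hd=(abs(W[...,2]-.095)<.012)&(np.hypot(*(W[...,:2]-np.array(B[0][0])).transpose(2,0,1))<.5)&(np.hypot(*(W[...,:2]-c).transpose(2,0,1))<.2)&(W[...,1]<c[1]-.05)
        w=np.array([ray(k,u,v,.095)[:2] for v,u in np.argwhere(hd)]).astype(np.float32); print("head",hd.sum(),cv2.minAreaRect(w))
        big=cv2.resize(im[130:240,190:470],None,fx=2.85,fy=2.85,interpolation=cv2.INTER_CUBIC); cv2.imwrite("pics/topc.png",big)
    print("z",np.nanmedian(W[220:240,320:340,2]) , np.nanmedian(W[v0-3:v0+3,u0-3:u0+3,2]))
E
```

```text
scene yellow (((0.43569833040237427, 0.05881989002227783), 0.029681751504540443), np.float64(0.10109484366499759), np.int32(411), array([276.65450122, 240.50608273]))
scene green (((0.5006351470947266, -0.08555243909358978), 0.029755819588899612), np.float64(0.10140910719023626), np.int32(283), array([307.41342756, 195.26855124]))
scene blue (((0.49777621030807495, 0.1876196563243866), 0.030480509623885155), np.float64(0.10100827291729017), np.int32(458), array([213.41266376, 253.89956332]))
scene orange (((0.538995623588562, -0.38215312361717224), 0.02059558779001236), np.float64(0.11683750808585047), np.int32(57), array([375.40350877, 136.45614035]))
stripe n 14 dir deg -22.09866843507008 0.014457503060140292
pad ((0.5118952393531799, -0.2844775915145874), 0.041424646973609924) ((0.5122135281562805, -0.284266859292984), (0.07848790287971497, 0.07920581102371216), 151.23519897460938) [ 0.5120017 -0.2842147]
z 0.0005672081645099397 0.01388425703229073
top yellow (((0.4399849474430084, 0.05822611600160599), 0.02798045240342617), np.float64(0.09981838106722163), np.int32(371), array([2
[... 223 characters left out ...]
25702), 0.02876044251024723), np.float64(0.0996320622526811), np.int32(382), array([211.9895288 , 191.51832461]))
top orange (((0.5438949465751648, -0.38317230343818665), 0.018152201548218727), np.float64(0.11507024535364191), np.int32(76), array([441.78947368, 177.09210526]))
stripe n 9 dir deg -16.076258473856917 0.01428355442115719
pad ((0.5149563550949097, -0.2829854488372803), 0.03979519382119179) ((0.5150400400161743, -0.28323447704315186), (0.07671061903238297, 0.07735227048397064), 61.58148956298828) [ 0.5150109 -0.283395 ]
head 702 ((0.46370527148246765, -0.38741910457611084), (0.2563892602920532, 0.07384620606899261), 5.594637870788574)
z -0.0014986579943008392 0.011254601632905913
```

View pics/topc.png

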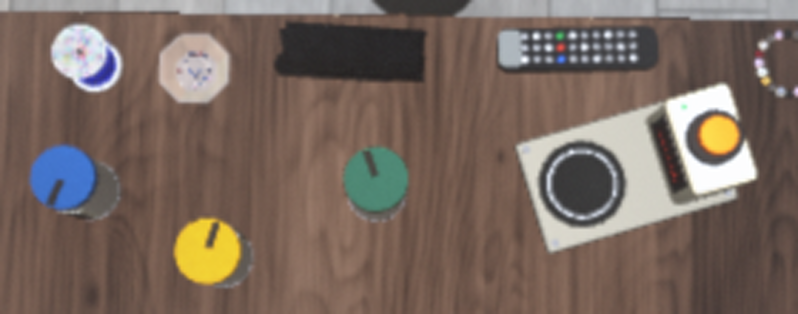

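The crop shows the yellow lid's stripe pointing up and slightly right from (207,250) to (215,223). The pad is at (582,184), the button at (718,135), and the scanner's head is to the right of the pad. I'll use constant-twist rows, which trace an outward arc.

```bash
cat >> h.py <<'E'
def arc(target,yaw_y,n,turn=None):
    """constant tool-frame row taking the TCP to target with tool y at yaw_y deg, in n rows"""
    s=read_state(); R=s["tcp_rot"]; p=s["eef_pos"]
    y0=np.degrees(np.arctan2(R[1,1],R[0,1])); dy=(yaw_y-y0+180)%360-180; st=dy/n
    M=sum(cv2.Rodrigues(np.array([0,0,np.radians(st*i)]))[0] for i in range(n))@R
    x=np.linalg.solve(M,np.array(target)-p)
    print("p",p.round(4),"yaw",y0.round(2),"tilt",R[2].round(4),"F",s["contact_force"].round(1),"t",s["time_s"],"row",x.round(5),-round(st,3),"x",n)
E
python3 -c "
from h import *
arc([.438,.0585,.21],70.7,22)"
```

```text
p [ 0.2468 -0.6009  0.2307] yaw -67.66 tilt [-1.0e-04 -1.1e-03 -1.0e+00] F [ 0.  -0.3 -0.5] t 0.2 row [0.039   0.01012 0.00093] -6.289 x 22
```

Request:
drive_tool:
  moves:
    - [[0,0.039,0.0101,0.001,0,0,-6.3],[0,0.039,0.0101,0.001,0,0,-6.3],[0,0.039,0.0101,0.001,0,0,-6.3],[0,0.039,0.0101,0.001,0,0,-6.3],[0,0.039,0.0101,0.001,0,0,-6.3],[0,0.039,0.0101,0.001,0,0,-6.3],[0,0.039,0.0101,0.001,0,0,-6.3],[0,0.039,0.0101,0.001,0,0,-6.3],[0,0.039,0.0101,0.001,0,0,-6.3],[0,0.039,0.0101,0.001,0,0,-6.3]]
  newtons: 30

```text
time_s: 1.03
eef_pos: [0.5576, -0.3736, 0.2209]
tcp_rot: [[0.076, 0.997, 0.0], [0.997, -0.076, 0.0], [0.0, 0.0, -1.0]]
contact_force: [-0.8, -0.1, -0.4]
gripper_width: 1.002
finger_force: 0.0
```

Request:
drive_tool:
  moves:
    - [[0,0.039,0.0101,0.001,0,0,-6.3],[0,0.039,0.0101,0.001,0,0,-6.3],[0,0.039,0.0101,0.001,0,0,-6.3],[0,0.039,0.0101,0.001,0,0,-6.3],[0,0.039,0.0101,0.001,0,0,-6.3],[0,0.039,0.0101,0.001,0,0,-6.3],[0,0.039,0.0101,0.001,0,0,-6.3],[0,0.039,0.0101,0.001,0,0,-6.3],[0,0,0,0,0,0,0],[0,0,0,0,0,0,0]]

```text
time_s: 1.87
eef_pos: [0.5399, -0.0611, 0.2134]
tcp_rot: [[-0.719, 0.695, -0.0], [0.695, 0.719, 0.0], [0.0, -0.0, -1.0]]
contact_force: [1.0, -0.1, 0.4]
gripper_width: 0.997
finger_force: 0.0
```

```bash
python3 - <<'E'
from h import *
arc([.438,.0585,.21],70.7,7)
im,d,W,k=cam("top"); print(blobs(im,W,k).get("yellow"))
c=cv2.resize(im[150:270,200:420],None,fx=3,fy=3,interpolation=cv2.INTER_CUBIC); cv2.imwrite("pics/t1.png",c)
E
```

```text
p [ 0.5399 -0.0611  0.2134] yaw 45.99 tilt [ 5.e-04 -1.e-04 -1.e+00] F [ 1.  -0.1  0.4] t 1.8667 row [0.02172 0.00629 0.0005 ] -3.531 x 7
(((0.44000574946403503, 0.05828835070133209), 0.027951765805482864), np.float64(0.0997377911393462), np.int32(372), array([262.24731183, 217.98655914]))
```

Request:
drive_tool:
  moves:
    - [[0,0.0217,0.0063,0,0,0,-3.5],[0,0.0217,0.0063,0,0,0,-3.5],[0,0.0217,0.0063,0,0,0,-3.5],[0,0.0217,0.0063,0,0,0,-3.5],[0,0.0217,0.0063,0,0,0,-3.5],[0,0.0217,0.0063,0,0,0,-3.5],[0,0.0217,0.0063,0,0,0,-3.5],[0,0,0,0,0,0,0],[0,0,0,0,0,0,0],[0,0,0,0,0,0,0]]

```text
time_s: 2.75
eef_pos: [0.4409, 0.0553, 0.2134]
tcp_rot: [[-0.94, 0.342, 0.001], [0.342, 0.94, -0.0], [-0.001, 0.0, -1.0]]
contact_force: [0.5, -0.0, 0.1]
gripper_width: 1.0
finger_force: 0.0
```

```bash
python3 - <<'E'
from h import *
arc([.438,.0585,.065],70.7,8)
im,d,W,k=cam("scene"); print(blobs(im,W,k).get("yellow"))
c=cv2.resize(im[150:350,180:440],None,fx=3,fy=3,interpolation=cv2.INTER_CUBIC)[:600]; cv2.imwrite("pics/s1.png",c)
E
```

```text
p [0.4409 0.0553 0.2134] yaw 70.01 tilt [-9.e-04  0.e+00 -1.e+00] F [ 0.5 -0.   0.1] t 2.75 row [0.00049 0.00026 0.01855] -0.086 x 8
(((0.43533825874328613, 0.05907507240772247), 0.02997729927301407), np.float64(0.10118729993592443), np.int32(417), array([276.72901679, 240.63309353]))
```

View pics/s1.png

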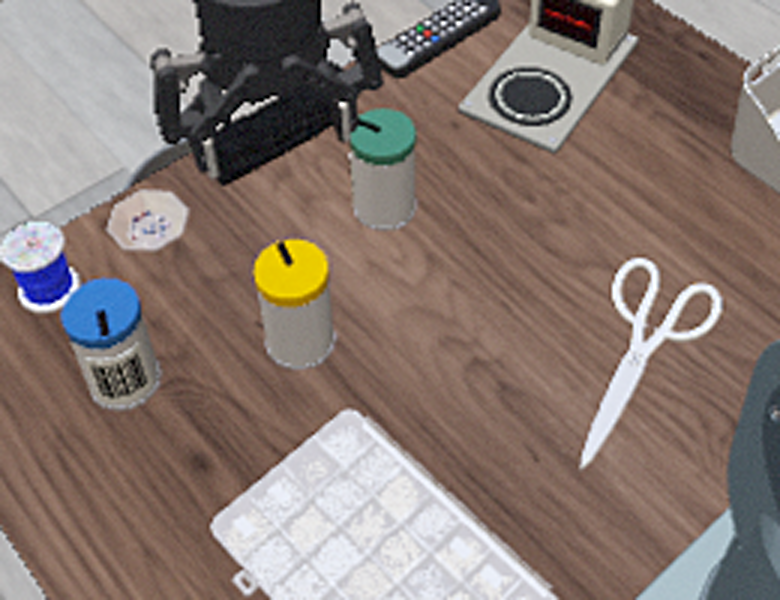

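The scene shows the gripper above the tins, open and clear of them, with yellow at (290,270) in the crop.

Request:
drive_tool:
  moves:
    - [[0,0.0005,0.0003,0.0204,0,0,-0.1],[0,0.0005,0.0003,0.0204,0,0,-0.1],[0,0.0005,0.0003,0.0204,0,0,-0.1],[0,0.0005,0.0003,0.0204,0,0,-0.1],[0,0.0005,0.0003,0.0204,0,0,-0.1],[0,0.0005,0.0003,0.0204,0,0,-0.1],[0,0.0005,0.0003,0.0204,0,0,-0.1],[0,0.0005,0.0003,0.0204,0,0,0],[0,0,0,0,0,0,0],[0,0,0,0,0,0,0]]

```text
time_s: 3.63
eef_pos: [0.4366, 0.0597, 0.0495]
tcp_rot: [[-0.945, 0.328, -0.002], [0.328, 0.945, -0.0], [0.002, -0.001, -1.0]]
contact_force: [-0.1, 1.0, -0.8]
gripper_width: 0.999
finger_force: 0.0
```

Request:
drive_tool:
  moves:
    - [[60,0,0,0,0,0,0],[80,0,0,0,0,0,0],[100,0,0,0,0,0,0],[120,0,0,0,0,0,0],[150,0,0,0,0,0,0],[180,0,0,0,0,0,0],[255,0,0,0,0,0,0],[255,0,0,0,0,0,0],[255,0,0,0,0,0,0],[255,0,0,0,0,0,0]]
  newtons: 35

```text
time_s: 4.47
eef_pos: [0.4378, 0.0601, 0.0513]
tcp_rot: [[-0.945, 0.327, 0.003], [0.327, 0.945, -0.0], [-0.002, 0.001, -1.0]]
contact_force: [-0.5, -1.2, 5.3]
gripper_width: 0.658
finger_force: 35.9
```

```bash
python3 - <<'E'
from h import *
s=read_state(); print(s["eef_pos"],s["contact_force"],s["gripper_width"],s["finger_force"])
im,d,W,k=cam("scene"); print(blobs(im,W,k).get("yellow"))
E
```

```text
[0.43783904 0.06011175 0.05131307] [-0.48200052 -1.21381186  5.28313156] 0.6582537012573094 35.94961982220411
(((0.42841827869415283, 0.06285004317760468), 0.02741027995944023), np.float64(0.10119605640671289), np.int32(287), array([277.83275261, 243.31707317]))
```

Request:
drive_tool:
  moves:
    - [[255,0,0,-0.005,0,0,0],[255,0,0,-0.01,0,0,0],[255,0,0,-0.015,0,0,0],[255,0,0,-0.02,0,0,0],[255,0,0,-0.025,0,0,0],[255,0,0,-0.025,0,0,0],[255,0,0,-0.025,0,0,0],[255,0,0,-0.015,0,0,0],[255,0,0,-0.01,0,0,0],[255,0,0,0,0,0,0]]

```text
time_s: 5.35
eef_pos: [0.4377, 0.0605, 0.2023]
tcp_rot: [[-0.945, 0.327, 0.004], [0.327, 0.945, -0.0], [-0.004, 0.001, -1.0]]
contact_force: [0.2, -0.4, -3.2]
gripper_width: 0.661
finger_force: 37.9
```

```bash
python3 - <<'E'
from h import *
arc([.5135,-.284,.20],15.7,18)
for n in("scene","top"):
    im,d,W,k=cam(n); cv2.imwrite(f"pics/{n}2.png",im)
    if n=="scene": c=cv2.resize(im[100:300,180:420],None,fx=3,fy=3,interpolation=cv2.INTER_CUBIC); cv2.imwrite("pics/s2c.png",c)
E
```

```text
p [0.4377 0.0605 0.2023] yaw 70.92 tilt [-3.6e-03  9.0e-04 -1.0e+00] F [ 0.2 -0.4 -3.2] t 5.35 row [-0.0172  -0.01093  0.00018] 3.068 x 18
```

View pics/s2c.png

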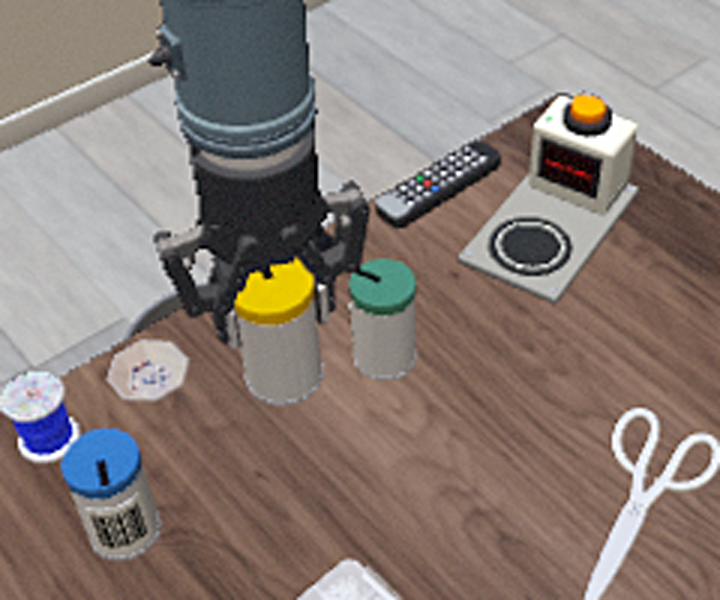

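The tin is held upright in the gripper and well lifted. Swing it over to the pad.

Request:
drive_tool:
  moves:
    - [[255,-0.0172,-0.0109,0,0,0,3.07],[255,-0.0172,-0.0109,0,0,0,3.07],[255,-0.0172,-0.0109,0,0,0,3.07],[255,-0.0172,-0.0109,0,0,0,3.07],[255,-0.0172,-0.0109,0,0,0,3.07],[255,-0.0172,-0.0109,0,0,0,3.07],[255,-0.0172,-0.0109,0,0,0,3.07],[255,-0.0172,-0.0109,0,0,0,3.07],[255,-0.0172,-0.0109,0,0,0,3.07],[255,-0.0172,-0.0109,0,0,0,3.07]]

```text
time_s: 6.28
eef_pos: [0.5213, -0.1245, 0.2]
tcp_rot: [[-0.642, 0.767, -0.0], [0.767, 0.642, -0.0], [0.0, -0.0, -1.0]]
contact_force: [0.2, 0.3, -2.5]
gripper_width: 0.66
finger_force: 37.9
```

Request:
drive_tool:
  moves:
    - [[255,-0.0172,-0.0109,0,0,0,3.07],[255,-0.0172,-0.0109,0,0,0,3.07],[255,-0.0172,-0.0109,0,0,0,3.07],[255,-0.0172,-0.0109,0,0,0,3.07],[255,-0.0172,-0.0109,0,0,0,3.07],[255,-0.0172,-0.0109,0,0,0,3.07],[255,-0.0172,-0.0109,0,0,0,3.07],[255,-0.0172,-0.0109,0,0,0,3.07],[255,0,0,0,0,0,0],[255,0,0,0,0,0,0]]

```text
time_s: 7.12
eef_pos: [0.5118, -0.2861, 0.1999]
tcp_rot: [[-0.266, 0.964, -0.001], [0.964, 0.266, -0.0], [-0.0, -0.001, -1.0]]
contact_force: [0.6, 1.0, -3.2]
gripper_width: 0.659
finger_force: 37.9
```

```bash
python3 - <<'E'
from h import *
arc([.5135,-.284,.080],15.7,10)
A=[]
for n in("scene","top"):
    im,d,W,k=cam(n); print(blobs(im,W,k).get("orange"))
    c=im[70:220,280:480] if n=="scene" else im[140:240,340:480]
    A.append(cv2.resize(c,(400*c.shape[1]//c.shape[0]*3//4,300),interpolation=cv2.INTER_CUBIC))
cv2.imwrite("pics/s3.png",np.hstack(A)); print(A[0].shape,A[1].shape)
E
```

```text
p [ 0.5118 -0.2861  0.1999] yaw 15.4 tilt [-2.e-04 -8.e-04 -1.e+00] F [ 0.6  1.  -3.2] t 7.1167 row [0.00016 0.00023 0.01199] -0.03 x 10
(((0.5385279655456543, -0.38329046964645386), 0.019026605412364006), np.float64(0.11734232823906952), np.int32(40), array([377.125, 136.925]))
None
(300, 399, 3) (300, 420, 3)
```

View pics/s3.png

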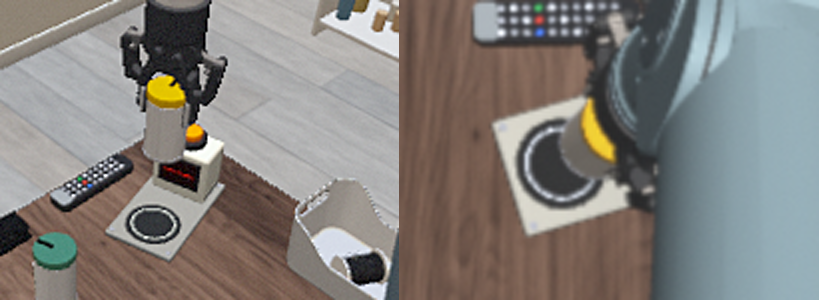

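The tin hangs over the pad with its stripe pointing towards the scanner. Descend in two stages.

Request:
drive_tool:
  moves:
    - [[255,0.0002,0.0002,0.015,0,0,0],[255,0.0002,0.0002,0.02,0,0,0],[255,0.0002,0.0002,0.02,0,0,0],[255,0.0002,0.0002,0.02,0,0,0],[255,0.0002,0.0002,0.02,0,0,0],[255,0.0002,0.0002,0.015,0,0,0],[255,0.0002,0.0002,0.01,0,0,0],[255,0.0002,0.0002,0.005,0,0,0],[255,0,0,0,0,0,0],[255,0,0,0,0,0,0]]

```text
time_s: 8.05
eef_pos: [0.5146, -0.2817, 0.0757]
tcp_rot: [[-0.271, 0.963, 0.001], [0.963, 0.271, -0.0], [-0.0, 0.001, -1.0]]
contact_force: [0.0, -0.5, -2.6]
gripper_width: 0.659
finger_force: 37.9
```

```bash
python3 - <<'E'
from h import *
arc([.5135,-.284,.0635],15.7,8)
A=[]
for n in("scene","top"):
    im,d,W,k=cam(n)
    X=np.array([[ray(k,u,v,.119)[:2] for u in range(640)] for v in range(400)])
    h=cv2.cvtColor(im,cv2.COLOR_BGR2HSV); c=np.array([.5135,-.284])
    r=np.hypot(*(X-c).transpose(2,0,1)); m=cv2.inRange(h,(22,110,50),(32,255,255))>0
    s=(r<.026)&(h[...,2]<80); 
    for q in (s,): 
        if q.sum(): print(n,q.sum(),X[q].mean(0),np.degrees(np.arctan2(*(X[q].mean(0)-c)[::-1])))
    print(n,"yellow",m.sum(),X[m].min(0) if m.any() else 0,X[m].max(0) if m.any() else 0)
    c=im[100:220,290:450] if n=="scene" else im[150:230,350:450]
    A.append(cv2.resize(c,(390,300),interpolation=cv2.INTER_CUBIC))
cv2.imwrite("pics/s4.png",np.hstack(A))
E
```

```text
p [ 0.5146 -0.2817  0.0757] yaw 15.71 tilt [-4.e-04  8.e-04 -1.e+00] F [ 0.  -0.5 -2.6] t 8.05 row [-0.00024 -0.00021  0.00152] 0.001 x 8
scene 27 [ 0.50786398 -0.30158824] -107.76766781096318
scene yellow 245 [ 0.48392195 -0.92614948] [ 0.62687589 -0.25222129]
top 199 [ 0.51429641 -0.2856303 ] -63.964072845662606
top yellow 56 [ 0.49133362 -0.27691662] [ 0.52564045 -0.25511819]
```

View pics/s4.png

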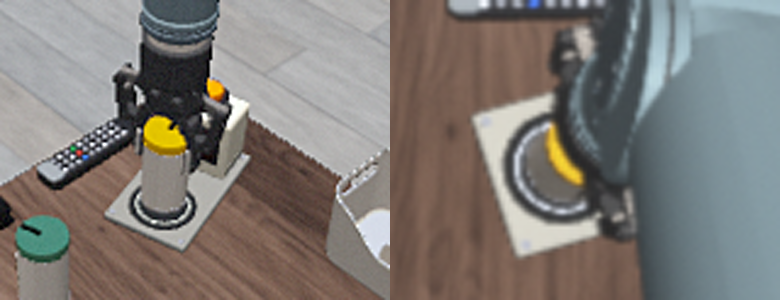

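The tin sits concentrically over the pad ring, about 12 mm up. Lower it slowly.

Request:
drive_tool:
  moves:
    - [[255,-0.0002,-0.0001,0.0015,0,0,0],[255,-0.0002,-0.0001,0.0015,0,0,0],[255,-0.0002,-0.0001,0.0015,0,0,0],[255,-0.0002,-0.0001,0.0015,0,0,0],[255,0,0,0.001,0,0,0],[255,0,0,0.001,0,0,0],[255,0,0,0.001,0,0,0],[255,0,0,0,0,0,0],[255,0,0,0,0,0,0],[255,0,0,0,0,0,0]]

```text
time_s: 8.98
eef_pos: [0.5138, -0.2827, 0.0661]
tcp_rot: [[-0.27, 0.963, 0.0], [0.963, 0.27, -0.0], [-0.0, 0.0, -1.0]]
contact_force: [-0.0, -0.2, -2.0]
gripper_width: 0.656
finger_force: 37.9
```

Request:
drive_tool:
  moves:
    - [[255,0,0,0.0005,0,0,0],[255,0,0,0.0005,0,0,0],[255,0,0,0.0005,0,0,0],[255,0,0,0.0005,0,0,0],[255,0,0,0,0,0,0],[255,0,0,0,0,0,0],[255,0,0,0,0,0,0],[255,0,0,0,0,0,0],[255,0,0,0,0,0,0],[255,0,0,0,0,0,0]]

```text
time_s: 9.82
eef_pos: [0.5138, -0.2828, 0.0641]
tcp_rot: [[-0.27, 0.963, -0.0], [0.963, 0.27, -0.0], [-0.0, -0.0, -1.0]]
contact_force: [0.3, 0.6, -3.3]
gripper_width: 0.665
finger_force: 37.9
```

Not yet touching (about -2.5 N is the tin's weight). I'll continue in small steps.

Request:
drive_tool:
  moves:
    - [[255,0,0,0.0003,0,0,0],[255,0,0,0.0003,0,0,0],[255,0,0,0.0002,0,0,0],[255,0,0,0.0002,0,0,0],[255,0,0,0,0,0,0],[255,0,0,0,0,0,0],[255,0,0,0,0,0,0],[255,0,0,0,0,0,0],[255,0,0,0,0,0,0],[255,0,0,0,0,0,0]]

```text
time_s: 10.65
eef_pos: [0.5138, -0.283, 0.0634]
tcp_rot: [[-0.27, 0.963, 0.0], [0.963, 0.27, -0.0], [-0.0, -0.0, -1.0]]
contact_force: [-2.7, 0.3, 5.5]
gripper_width: 0.662
finger_force: 38.0
```

Request:
drive_tool:
  moves:
    - [[255,0,0,0.0002,0,0,0],[255,0,0,0.0002,0,0,0],[255,0,0,0.0002,0,0,0],[255,0,0,0.0002,0,0,0],[255,0,0,0,0,0,0],[255,0,0,0,0,0,0],[255,0,0,0,0,0,0],[255,0,0,0,0,0,0],[255,0,0,0,0,0,0],[255,0,0,0,0,0,0]]

```text
time_s: 11.48
eef_pos: [0.5139, -0.2832, 0.0633]
tcp_rot: [[-0.27, 0.963, 0.0], [0.963, 0.27, -0.001], [-0.001, -0.0, -1.0]]
contact_force: [-4.9, 0.9, 13.4]
gripper_width: 0.658
finger_force: 38.2
```

Contact made, so release.

Request:
drive_tool:
  moves:
    - [[255,0,0,-0.0005,0,0,0],[255,0,0,-0.0003,0,0,0],[85,0,0,0,0,0,0],[75,0,0,0,0,0,0],[60,0,0,0,0,0,0],[45,0,0,0,0,0,0],[30,0,0,0,0,0,0],[15,0,0,0,0,0,0],[0,0,0,0,0,0,0],[0,0,0,0,0,0,0]]

```text
time_s: 12.32
eef_pos: [0.5138, -0.2827, 0.063]
tcp_rot: [[-0.27, 0.963, -0.0], [0.963, 0.27, 0.0], [0.0, -0.0, -1.0]]
contact_force: [-0.0, 0.2, -1.0]
gripper_width: 1.004
finger_force: 0.0
```

Request:
drive_tool:
  moves:
    - [[0,0,0,0,0,0,0],[0,0,0,-0.008,0,0,0],[0,0,0,-0.014,0,0,0],[0,0,0,-0.02,0,0,0],[0,0,0,-0.025,0,0,0],[0,0,0,-0.025,0,0,0],[0,0,0,-0.025,0,0,0],[0,0,0,-0.02,0,0,0],[0,0,0,-0.01,0,0,0],[0,0,0,0,0,0,0]]

```text
time_s: 13.15
eef_pos: [0.5154, -0.2834, 0.2135]
tcp_rot: [[-0.27, 0.963, 0.005], [0.963, 0.27, -0.003], [-0.004, 0.004, -1.0]]
contact_force: [0.1, -0.7, -0.9]
gripper_width: 0.997
finger_force: 0.0
```

```bash
python3 - <<'E'
from h import *
HS["yellow"]=(22,32,.112)
A=[]
for n in("scene","top"):
    im,d,W,k=cam(n); B=blobs(im,W,k)
    for a in B: print(n,a,B[a])
    c=np.array(B["yellow"][0][0]) if "yellow" in B else np.array([.5135,-.284])
    X=np.array([[ray(k,u,v,.112)[:2] for u in range(640)] for v in range(400)])
    s=(np.hypot(*(X-c).transpose(2,0,1))<.024)&(im.max(2)<90)
    if s.sum(): o=X[s].mean(0)-c; print("stripe",s.sum(),np.degrees(np.arctan2(o[1],o[0])),np.hypot(*o))
    c=im[80:200,310:470] if n=="scene" else im[150:230,350:450]
    A.append(cv2.resize(c,(390,300),interpolation=cv2.INTER_CUBIC))
cv2.imwrite("pics/s5.png",np.hstack(A))
E
```

```text
scene yellow (((0.5089012384414673, -0.2821820378303528), 0.03211684897542), np.float64(0.11336357653727008), np.int32(257), array([359.08949416, 157.01945525]))
scene green (((0.4998753070831299, -0.08591305464506149), 0.02951129712164402), np.float64(0.10146357970694223), np.int32(287), array([307.38327526, 195.26132404]))
scene blue (((0.4988496005535126, 0.18852326273918152), 0.02978086844086647), np.float64(0.10104270512521007), np.int32(459), array([213.38779956, 253.91067538]))
scene orange (((0.5407276153564453, -0.3814355731010437), 0.01902145706117153), np.float64(0.11700422332437559), np.int32(52), array([375.26923077, 136.78846154]))
stripe 5 -65.52500452761535 0.016442480343366428
top yellow (((0.5144683718681335, -0.2835375964641571), 0.02837379090487957), np.float64(0.11179174022144989), np.int32(369), array([400.48238482, 189.57181572]))
top green (((0.49623754620552063, -0.09770067036151886), 0.008515426889061928), np.float64(0.09940288039937477), np.int32(13), array([325.38461538, 196.15384615]))
top blue (((0.503085196018219, 0.18750867247581482), 0.028843529522418976), np.float64(0.0997691122384021), np.int32(380), array([211.96842105, 191.55      ]))
top orange (((0.49491459131240845, -0.26406988501548767), 0.0070191663689911366), np.float64(0.1087279954809356), np.int32(18), array([391.83333333, 194.83333333]))
stripe 6 -71.76823728727747 0.01571656659168416
```

View pics/s5.png

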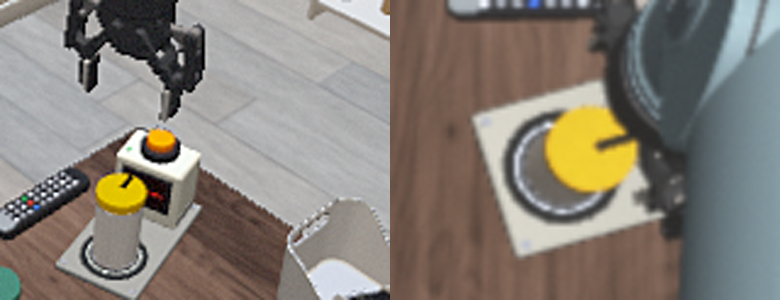

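The tin stands centred: top view puts the tin at (0.5145, -0.2835) and the pad at (0.515, -0.2834), with the stripe at about -70° against -74°. Next, shut the gripper and move over the button.

Request:
drive_tool:
  moves:
    - [[255,-0.01,0,0,0,0,0],[255,-0.015,0,0,0,0,0],[255,-0.02,0,0,0,0,0],[255,-0.02,0,0,0,0,0],[255,-0.02,-0.001,0,0,0,0],[255,-0.012,0,0,0,0,0],[255,-0.006,0,0,0,0,0],[255,0,0,0,0,0,0],[255,0,0,0,0,0,0],[255,0,0,0,0,0,0]]

```text
time_s: 14.08
eef_pos: [0.5406, -0.3809, 0.2095]
tcp_rot: [[-0.271, 0.962, -0.001], [0.962, 0.271, 0.001], [0.001, -0.0, -1.0]]
contact_force: [-0.1, -0.3, -0.2]
gripper_width: -0.004
finger_force: 0.0
```

Request:
drive_tool:
  moves:
    - [[255,0,0,0.01,0,0,0],[255,0,0,0.015,0,0,0],[255,0,0,0.015,0,0,0],[255,0,0,0.015,0,0,0],[255,0,0,0.015,0,0,0],[255,0,0,0.01,0,0,0],[255,0,0,0.005,0,0,0],[255,0,0,0,0,0,0],[255,0,0,0,0,0,0],[255,0,0,0,0,0,0]]

```text
time_s: 14.92
eef_pos: [0.5412, -0.3824, 0.126]
tcp_rot: [[-0.27, 0.963, 0.001], [0.963, 0.27, -0.001], [-0.001, 0.001, -1.0]]
contact_force: [1.1, -0.5, 1.4]
gripper_width: -0.001
finger_force: 0.0
```

```bash
python3 - <<'E'
from h import *
arc([.542,-.383,.118],15.7,10); print(read_state()["gripper_width"])
im,d,W,k=cam("scene")
cv2.imwrite("pics/s6.png",cv2.resize(im[70:200,300:460],None,fx=4,fy=4,interpolation=cv2.INTER_CUBIC))
E
```

```text
p [ 0.5412 -0.3824  0.126 ] yaw 15.68 tilt [-0.0011  0.0011 -1.    ] F [ 1.1 -0.5  1.4] t 14.9167 row [-8.e-05  6.e-05  8.e-04] -0.002 x 10
-0.0007105971714346539
```

View pics/s6.png

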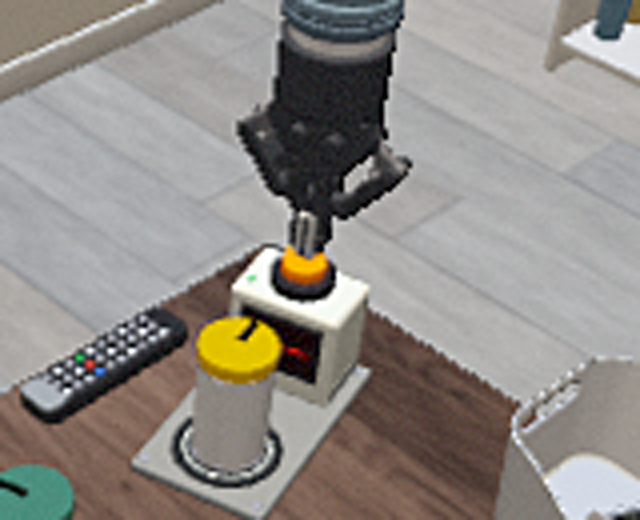

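The shut fingertips, at (303,250), are right over the button's centre at (303,268). Press in steps, watching the force.

Request:
drive_tool:
  moves:
    - [[255,0,0,0.002,0,0,0],[255,0,0,0.002,0,0,0],[255,0,0,0.002,0,0,0],[255,0,0,0.002,0,0,0],[255,0,0,0.002,0,0,0],[255,0,0,0.001,0,0,0],[255,0,0,0.001,0,0,0],[255,0,0,0,0,0,0],[255,0,0,0,0,0,0],[255,0,0,0,0,0,0]]

```text
time_s: 15.8
eef_pos: [0.5406, -0.3822, 0.1133]
tcp_rot: [[-0.27, 0.963, -0.0], [0.963, 0.27, -0.0], [-0.0, -0.0, -1.0]]
contact_force: [-1.3, 0.9, 4.2]
gripper_width: -0.002
finger_force: 1.8
```

Request:
drive_tool:
  moves:
    - [[255,0,0,0.0008,0,0,0],[255,0,0,0.0008,0,0,0],[255,0,0,0.0008,0,0,0],[255,0,0,0.0006,0,0,0],[255,0,0,0,0,0,0],[255,0,0,0,0,0,0],[255,0,0,0,0,0,0],[255,0,0,0,0,0,0],[255,0,0,0,0,0,0],[255,0,0,0,0,0,0]]

```text
time_s: 16.63
eef_pos: [0.5407, -0.3822, 0.1111]
tcp_rot: [[-0.27, 0.963, -0.0], [0.963, 0.27, -0.0], [-0.0, -0.0, -1.0]]
contact_force: [-4.2, 0.8, 10.9]
gripper_width: 0.002
finger_force: 5.5
```

Request:
drive_tool:
  moves:
    - [[255,0,0,0.0005,0,0,0],[255,0,0,0.0005,0,0,0],[255,0,0,0,0,0,0],[255,0,0,0,0,0,0],[255,0,0,0,0,0,0],[255,0,0,0,0,0,0],[255,0,0,0,0,0,0],[255,0,0,0,0,0,0],[255,0,0,0,0,0,0],[255,0,0,0,0,0,0]]

```text
time_s: 17.47
eef_pos: [0.5407, -0.3822, 0.1109]
tcp_rot: [[-0.27, 0.963, -0.0], [0.963, 0.27, -0.001], [-0.001, -0.0, -1.0]]
contact_force: [-6.0, 3.7, 16.5]
gripper_width: -0.003
finger_force: 8.6
```

Request:
drive_tool:
  moves:
    - [[255,0,0,-0.005,0,0,0],[255,0,0,-0.01,0,0,0],[255,0,0,-0.015,0,0,0],[255,0,0,-0.02,0,0,0],[255,0,0,-0.02,0,0,0],[255,0,0,-0.02,0,0,0],[255,0,0,-0.01,0,0,0],[255,0,0,0,0,0,0],[255,0,0,0,0,0,0],[255,0,0,0,0,0,0]]

```text
time_s: 18.3
eef_pos: [0.5399, -0.3818, 0.2075]
tcp_rot: [[-0.27, 0.963, -0.002], [0.963, 0.27, 0.001], [0.002, -0.002, -1.0]]
contact_force: [0.1, 0.3, -0.6]
gripper_width: -0.0
finger_force: 0.0
```

```bash
python3 - <<'E'
from h import *
HS["yellow"]=(22,32,.112)
im,d,W,k=cam("scene"); B=blobs(im,W,k)
for a in B: print(a,B[a])
cv2.imwrite("pics/s7.png",cv2.resize(im[70:200,300:460],None,fx=4,fy=4,interpolation=cv2.INTER_CUBIC))
E
```

```text
yellow (((0.5096268653869629, -0.2825945019721985), 0.031124453991651535), np.float64(0.11353149084882029), np.int32(260), array([359.04230769, 157.11153846]))
green (((0.4999696612358093, -0.08594533801078796), 0.029695609584450722), np.float64(0.10116512903685643), np.int32(286), array([307.3951049 , 195.23776224]))
blue (((0.4987437129020691, 0.18819710612297058), 0.02980039082467556), np.float64(0.100988244527946), np.int32(459), array([213.38997821, 253.92374728]))
orange (((0.5392401218414307, -0.3824422359466553), 0.02054448425769806), np.float64(0.11660384348097892), np.int32(53), array([375.49056604, 136.58490566]))
```

View pics/s7.png

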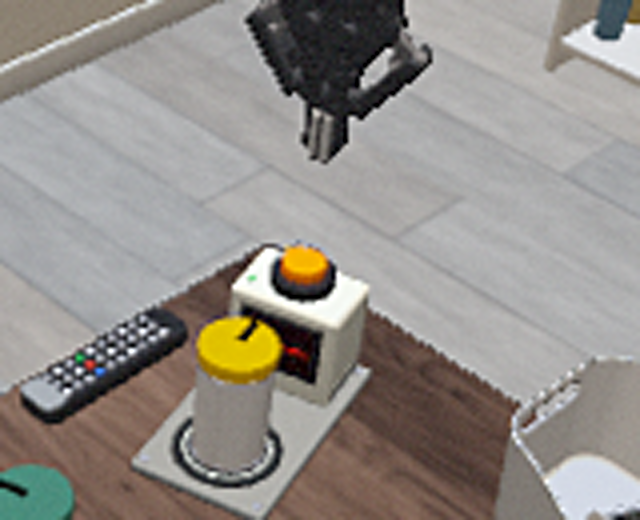

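The button at (303,265) is back up, the tin at (238,350) hasn't moved, and the gripper is clear of everything.

```bash
python3 -c "
from h import *
print(sign_off())"
```

```text
the job is handed in; nothing more can be done
None
```

The yellow-lidded tin stands released and centred on the pad with its label facing the window, the trigger was pressed fully down and is up again, the other two tins were not moved, and the job is handed in; sign-off gave no verdict.

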